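# Match and clamp the split flange

### The arm

A 7-joint arm with a two-finger parallel gripper is mounted at the origin on the work surface. World frame = base frame: x ahead of the robot, y to its left, z up, the work surface at z = 0. Lengths are in m, angles in degrees, forces in N, time in s.
With the tool pointing down it reaches from about 0.425 to 0.875 m from the base axis. Payload 4.7 kg.
Tool frame: the origin (TCP) lies midway between the tips of the shut fingers; the grasp point (between the pads) lies 19 mm behind it; z points along the fingers, y is the direction in which the jaws open and shut (so a half turn about z gives the same grasp; the last joint's range is limited). The gripper opens to 87 mm and grips with 3 to 60 N. Pads are 19 mm wide; open, the fingers measure 117 mm over their backs; the gripper's body (75 mm by 190 mm) begins 51 mm behind the grasp point.
Start: joints at [64.521, 18.392, -4.016, 83.108, 1.295, 78.541, -3.26], TCP at [0.288, -0.583, 0.223] pointing down, gripper open.
Joint ranges: [-163.93, 163.93], [-17.29, 119.83], [-79.2, 71.16], [3.27, 140.29], [-89.18, 269.18], [5.43, 117.66], [-154.24, 154.24]. Speed limits (degrees/s): [147.25, 147.25, 180, 180, 180, 180, 180].

### API

Orientations are given as [roll, pitch, yaw] about the fixed x, y, z axes, in that order (R = Rz(yaw) Ry(pitch) Rx(roll)).
In Python, from cell import env gives the robot as it stands.
- The arm moves only by the tool apply_moves, never from a script. Its argument "targets" is a list of rows, each a list of 2 entries, a list of its own where there are three numbers: the shift along the world's x, y, z in mm, then the turn, a rotation vector about the world's x, y, z in rad. A call has 1 to 8 rows; each row is the pose to reach, as a shift and turn from the pose commanded when the call began; what a row does not reach only later rows make up. A row lasts 1/10 s, in which the tool goes at most 50 mm and 8.59 degrees, less where a joint would pass 70% of its speed; a pose out of reach is approached as far as the arm can. A call with a gripper value outside its range is refused whole. "hand" is the finger opening in mm, from 0 to 87, set as the call begins (left out, the last holds). The fingers move at their own pace and stop on an object; "squeeze" is the grip in N (left out, the last holds). Time passes only in rows, so rows that repeat a pose let the fingers close. It gives the time, the measured TCP pose, the force and the opening at its end, in the units of the state.
- env.get_obs(): the state, without advancing time (a new reading comes with each control period).
- env.read_camera(name): name is "scene" or "top" or "wrist"; returns a dict with "image" (400x640x3 uint8, red, green, blue), "camera_matrix" (3x3 intrinsics, pixels), "camera_from_world" (4x4, takes a point from world to camera coordinates); the wrist camera has in their place "mount" (4x4, takes a point from camera to tool coordinates, whose origin is the TCP and whose axes are the flange's). Camera axes: x right, y down, z forward; pixel columns grow to the right and rows downward; lengths in m; the calibration is good to about 2 mm. A picture is of the moment at which its call begins: read the wrist's pose just before it. There is no depth.
- env.sign_off(): hands the job in, once; it reports no verdict.
Trained networks look in a picture, given as the dict that the camera call returned (one of the last four; its "shot" number tells which), for a name from the list of things; names that differ only in an ending like _2 or _b are one class to them, and where a whole thing is asked for, a point or a joint stands for the part that bears it (a point fixed in the world has none). Each returns a list of dicts, best first, with "conf" (0 to 1); they miss things now and then, are a little off and sometimes report something else, mostly with a low value. They report only what shows in the picture. A call takes as long as a camera call.
- env.regions_of(picture, target): "region" (400x640 bool, what is visible of it) and "rect" ([left, top, right, bottom] in pixels, round what is visible of it).
The state is a dict: "time_s": time; "qpos": joint angles; "joint_velocities": joint speeds; "effort": joint torques, N m; "tool_pos": TCP position; "tool_rot": TCP orientation; "force": force on the tool from outside, world axes, zero at the start; "wrist_torque": the same for the moment, N m; "grip_width": finger opening in m.
Only numpy, scipy, OpenCV 4.12 (cv2) and the standard library are available. Lean on these libraries where they do the work, as an engineer would, in place of code of your own. Each camera call takes 0.05 s, during which the arm holds its last target. There are 200 camera calls.

### The job

One half of a split pipe flange is bolted down in the tacking fixture, its joint edge facing the robot. Of the three loose halves on the welding table, find its original other half, the only one whose tongue and notch fit it, and slide it along the table up to the fixed half until the joint is fully closed; leave the other two halves where they lie. Then press the red handle of the toggle clamp down until it snaps over, so that the clamp holds the half down, and let go.

Things in the scene. Friction and masses are not known exactly. Their poses are not given: they have to be found in the camera images.
- half_a_mid (a point): Loose dark steel half flange, 0.8 kg, flat on the table: 120 mm (y) x 58 (x) x 18 thick. Point: middle of that rectangle, 9 mm up. Joint edge at x +29, with a half-round bore of 26 mm radius at y 0; other edges straight. Left land (y +43): NOTCH, 22 mm mouth, 14 floor, 13 deep. Right land (y -43): wide tapered TONGUE, 28 mm root, 20 tip, stands out 12.
- half_b_mid (a point): Loose half flange, same plate, size, mass, axes and point as half_a, but another joint edge. Left land (y +43 mm): tapered TONGUE, 20 mm wide at the root, 12 at the tip, standing out 12. Right land (y -43): tapered NOTCH, 22 mm wide at the mouth, 14 at the floor, 13 deep.
- half_c_mid (a point): Loose half flange, same plate, size, mass, axes and point as half_a, but another joint edge: a tapered TONGUE on both lands (y +43 and -43 mm), each 20 mm wide at the root, 12 at the tip, standing out 12.
- half_a: The plate of half_a; origin in the middle of its underside, same axes.
- half_b: The plate of half_b; origin in the middle of its underside, same axes.
- half_c: The plate of half_c; origin in the middle of its underside, same axes.
- seat (a point): Fixture point, 9 mm up: where the right half's middle lies when the joint is closed, axes parallel. +x points into the fixed half, +y left to the clamp. The fixed half's joint edge (x +29 mm, facing -x) has a NOTCH at y +43 (22 mm mouth, 13 deep) and a TONGUE at y -43 (20 mm root, 12 high). The table on the -x side is clear; the 10 mm thick clamp plate begins at y +92.
- clamp_handle (a joint): Toggle clamp handle, rad: 0 at the start, standing up, open; grows as it is pressed down; 1.05 is shut on its stop. It resists more and more up to 0.7 (about 10 N at the grip), then less; past about 0.95 it snaps over to the stop by itself and stays. The linked clamp arm comes down with it.
- grip (a point): On the axis of the red handle grip (round, 20 mm thick, 88 mm long), 90 mm from handle_pivot. It moves on a circle about handle_pivot in the seat's y-z plane. The handle points to the seat's +y and rises (1.12 - joint value) rad above level: steep when open, nearly level when shut.
- handle_pivot (a point): Pivot of the clamp handle, fixed to the fixture, 54 mm above the table; at x +5, y +156 mm of the seat. Hinge axis along the seat's x.
- clamp_pad: Round black rubber foot of the clamp, 18 mm wide, on a stiff spring; origin in its lower face. Clamp open: it hangs about 95 mm up, above the left end of the seat. Shut: it presses on the half's top at x +5, y +44 mm of the seat with about 12 N.

How it is judged:
By the outcome, as a careful person would: the job done as asked, in the order asked, and still so for the second after the job is handed in, with the robot touching nothing.
It also fails if it takes over 72 s, if anything falls off the work surface, if the arm or the gripper's body presses on something with over 40 N, if the wrist force passes 120 N, or if a joint passes its speed limit or range.

## Working session

There is one attempt and no reset: what is moved stays moved. The work goes in short steps, Python scripts to look and compute and a tool call to move; the robot and the scene stay as the last step left them, time stands still between calls to the robot, and variables do not carry over. Pictures are saved under pics/ and viewed, about 8 in all and at most 12, crops included, and the job is handed in when it is done.

Besides the shell and the picture viewer there is one more tool, called after "Request:" in YAML: its name, and indented under it one key for each argument. apply_moves: Moves the arm, as the interface text tells. Its arguments: {"type":"object","properties":{"targets":{"type":"array","items":{"type":"array"}},"hand":{"type":"number"},"squeeze":{"type":"number"}},"required":["targets"]}

```bash
mkdir -p pics; ls; python3 - <<'E'
from cell import env
import cv2,numpy as np
o=env.get_obs();print({k:np.round(v,3) for k,v in o.items()})
for n in["scene","top"]:
    p=env.read_camera(n);cv2.imwrite(f"pics/{n}1.png",p["image"][:,:,::-1])
    print(n,p["camera_matrix"].tolist(),np.round(p["camera_from_world"],4).tolist())
    for t in["half_a","seat","clamp_handle","clamp_pad","grip"]:
        try:
            for r in env.regions_of(p,t):print(n,t,round(r["conf"],2),r["rect"],r["region"].sum())
        except Exception as e:print(t,e)
E
```

```text
pics
{'time_s': np.float64(0.0), 'qpos': array([64.52 , 18.438, -4.015, 83.175,  1.295, 78.538, -3.261]), 'joint_velocities': array([-0.091,  0.009, -0.042, -0.003,  0.01 ,  0.081,  0.069]), 'effort': array([-0.0000e+00, -4.9130e+01, -4.0400e-01, -3.1253e+01, -6.4000e-02,
        4.4000e-02,  0.0000e+00]), 'tool_pos': array([ 0.288, -0.582,  0.221]), 'tool_rot': array([-1.79895e+02,  5.00000e-03,  2.62890e+01]), 'force': array([-0.598, -0.363,  0.009]), 'wrist_torque': array([ 0.004, -0.031, -0.044]), 'grip_width': np.float64(0.087)}
scene [[509.2135731284212, 0.0, 317.8407146641368], [0.0, 509.2135731284212, 199.01219087945614], [0.0, 0.0, 1.0]] [[-0.0617, 0.9981, 0.0048, 0.0862], [0.5922, 0.0404, -0.8048, -0.282], [-0.8034, -0.0468, -0.5935, 1.6625], [0.0, 0.0, 0.0, 1.0]]
scene half_a 0.85 [404.7, 193.0, 456.5, 217.1] 906
scene half_a 0.75 [166.8, 225.5, 220.9, 263.0] 1246
scene half_a 0.74 [180.4, 185.7, 237.4, 207.9] 866
scene seat 0.81 [268.8, 177.5, 400.7, 278.7] 5621
scene clamp_handle 0.8 [355.8, 179.7, 399.4, 230.9] 542
scene clamp_pad 0.63 [403.6, 190.9, 454.5, 219.0] 870
scene clamp_pad 0.59 [319.7, 204.6, 325.2, 209.0] 25
scene grip 0.73 [355.8, 181.0, 399.0, 230.2] 511
top [[398.5294167261127, 0.0, 316.06885530087567], [0.0, 398.5294167261127, 199.26931822669258], [0.0, 0.0, 1.0]] [[0.0216, -0.9996, 0.0171, -0.0688], [-0.9827, -0.0243, -0.1835, 0.588], [0.1838, -0.0128, -0.9829, 0.8152], [0.0, 0.0, 0.0, 1.0]]
top half_a 0.86 [166.1, 219.7, 219.2, 255.4] 1317
top half_a 0.73 [403.7, 151.0, 462.2, 191.3] 1252
top half_a 0.59 [408.8, 227.4, 464.2, 262.2] 1335
top seat 0.89 [227.1, 131.4, 360.8, 201.0] 5107
top clamp_handle 0.83 [227.1, 162.5, 274.6, 185.7] 318
top grip 0.77 [228.2, 165.6, 278.0, 187.2] 321
top grip 0.22 [227.9, 134.9, 357.6, 199.2] 5089
```

```bash
python3 - <<'E'
import cv2
t=cv2.imread("pics/top1.png")[110:290,150:480];s=cv2.imread("pics/scene1.png")[150:300,150:480]
a=cv2.resize(t,(800,436),interpolation=cv2.INTER_CUBIC)
cv2.imwrite("pics/t1c.png",a);cv2.imwrite("pics/s1c.png",cv2.resize(s,(800,364),interpolation=cv2.INTER_CUBIC))
E
```

```text
(no output)
```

View pics/t1c.png

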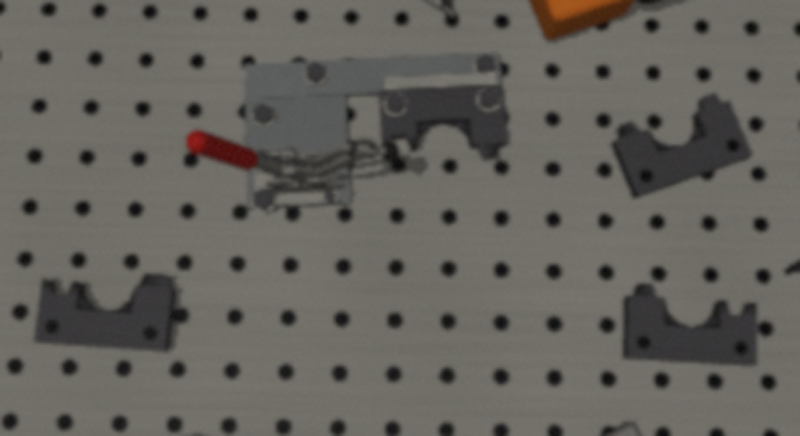

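View pics/s1c.png

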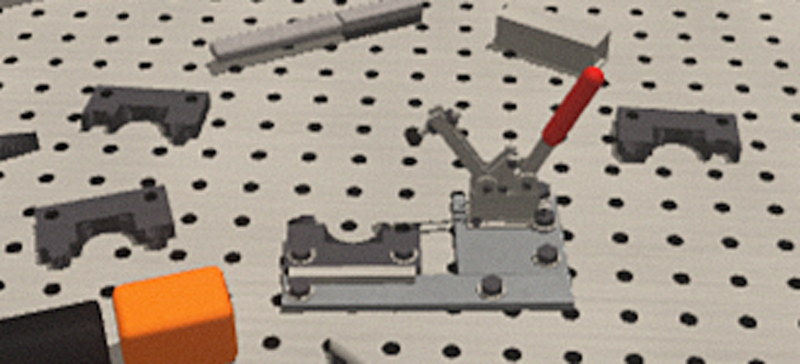

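The lower-right half in the top view (about px 435,244) has its tongue on the left and notch on the right, so it is half_b. Lower-left is a (wide tongue on the right) and upper-right is c (two tongues). The pad hangs near crop px (415,165), close to the seat. Next I fit the poses by silhouette.

```bash
cat > h.py <<'E'
import numpy as np,cv2
from scipy.optimize import minimize
from scipy.spatial.transform import Rotation as R
from cell import env
def T(p,r):
    M=np.eye(4);M[:3,:3]=r;M[:3,3]=p;return M
def shoot(n):
    o=env.get_obs();p=env.read_camera(n)
    if n=="wrist":
        M=T(o["tool_pos"],R.from_euler("xyz",o["tool_rot"],degrees=True).as_matrix())@p["mount"]
        p["camera_from_world"]=np.linalg.inv(M)
    return p
def proj(p,X):
    X=np.atleast_2d(X);C=p["camera_from_world"];c=X@C[:3,:3].T+C[:3,3]
    return (c[:,:2]/c[:,2:])@np.diag(np.diag(p["camera_matrix"])[:2])+p["camera_matrix"][:2,2]
def back(p,uv,z):
    C=p["camera_from_world"];d=C[:3,:3].T@np.linalg.solve(p["camera_matrix"],[*uv,1]);o=-C[:3,:3].T@C[:3,3]
    return o+d*(z-o[2])/d[2]
a=np.linspace(np.pi/2,-np.pi/2,13)
arc=[(29-26*np.cos(t),26*np.sin(t)) for t in a]
def tong(y,s=12,r=10,t=6): return [(29,y+r),(29+s,y+t),(29+s,y-t),(29,y-r)]
B=[(-29,60),(29,60)]+tong(43)+arc+tong(-43,-13,11,7)+[(29,-60),(-29,-60)]
# fixed half in seat frame (notch at +43, tongue at -43 standing to -x)
F=[(87,60),(29,60)]+tong(43,13,11,7)+[(58-x,y) for x,y in arc]+tong(-43,-12)+[(29,-60),(87,-60)]
def sil(p,poly,q,z0=0,z1=.018,k=4):
    P=np.array(poly)/1000;c,s=np.cos(q[2]),np.sin(q[2]);P=P@np.array([[c,s],[-s,c]])+q[:2]
    lo,hi=[proj(p,np.c_[P,np.full(len(P),z)])for z in(z0,z1)]
    m=np.zeros((400,640),np.uint8);f=lambda a:cv2.fillPoly(m,[np.round(a*16).astype(np.int32)],255,shift=4)
    f(lo);f(hi)
    for i in range(len(P)):
        j=(i+1)%len(P);f(np.array([lo[i],lo[j],hi[j],hi[i]]))
    return m
def fit(views,poly,q0,z0=0,z1=.018,blur=2,step=(.006,.006,.06)):
    g=lambda m:cv2.GaussianBlur(m.astype(np.float32),(0,0),blur)
    tg=[(p,g(m.astype(np.float32))) for p,m in views]
    def cost(q): return sum(((g(sil(p,poly,q,z0,z1)/255.)-t)**2).sum()/t.sum() for p,t in tg)
    q=np.array(q0,float)
    for k in(1,.3):
        S=np.vstack([q]+[q+np.eye(3)[i]*step[i]*k for i in range(3)])
        r=minimize(cost,q,method="Nelder-Mead",options=dict(initial_simplex=S,xatol=1e-5,fatol=1e-5));q=r.x
    return q,r.fun
E
python3 - <<'E'
from h import *
t=shoot("top");rs=env.regions_of(t,"half_b");s=shoot("scene");rS=env.regions_of(s,"half_b")
mb=lambda rr,c:min(rr,key=lambda r:np.hypot((r["rect"][0]+r["rect"][2])/2-c[0],(r["rect"][1]+r["rect"][3])/2-c[1]))
b0=back(t,(435,244),.009);print("b0",b0)
m=mb(rs,(435,244));c=proj(s,b0)[0];m2=mb(rS,c);print(c,m["rect"],m2["rect"])
for v in([(t,m["region"])],[(s,m2["region"])],[(t,m["region"]),(s,m2["region"])]):
    q,f=fit(v,B,[*b0[:2],0]);print("B",q[:2].round(4),np.degrees(q[2]).round(2),round(f,4))
f0=back(t,(333.6,159.5),.018);print("f0",f0)
for n,p in(("top",t),("scene",s)):
    for X in([*f0],):print(n,proj(p,X))
g=cv2.cvtColor(t["image"],cv2.COLOR_RGB2GRAY);print(g[145:185:3,300:365:3])
w=shoot("wrist");print(w["mount"].round(3).tolist(),w["camera_matrix"].round(1).tolist())
E
```

```text
b0 [ 0.50165572 -0.32737469  0.009     ]
[208.96284533 196.85636678] [408.4, 230.0, 461.3, 260.9] [182.0, 186.4, 235.6, 206.7]
B [ 0.4967 -0.3272] -0.66 0.0083
B [ 0.4966 -0.3266] 1.59 0.0167
B [ 0.4966 -0.3261] 1.41 0.0337
f0 [ 0.69132847 -0.09434663  0.018     ]
top [[333.6 159.5]]
scene [[294.48485571 249.49287195]]
[[ 91  91  90 112 114 108 104 102 101 100 104 101  90  81  74  71  70  73
   70  87 111 110]
 [ 80  72  63  59  60  66  54  55  56  54  55  53  53  54  53  57  67  55
   57  69 113 112]
 [110 110  83  72  55  56  62  55  55  53  54  54  54  54  55  61  66  55
   56  71 113 114]
 [108 111  91  78  54  56  58  54  55  56  56  54  54  55  56  55  78  72
   93  63 109 111]
 [112 112  93  70  85  72  56  55  54  53  53  54  54  52  53  56  55  56
   55  51  91 110]
 [111 110  95  56  55  55  55  45  35  34  34  44  35  40  33  52  55  54
   55  53  96 109]
 [110 110  96  56  55  55  55  48  36  83 107 108 104  75  32  54  55  57
   55  57 101 110]
 [ 98 105  97  51  41  46  48  43  67 109 112 110 110 110  71  53  55  53
   55  56  91 112]
 [ 69  57  92  31  47 109  77  36  89 109 111 109 109 111  97  44  52  48
   41  46  95 108]
 [ 84  82  79  52  26  95  97  79 108 110 109 108 109 109 108 101  59  45
   41 104 111 110]
 [ 80  76  92  36  20  44  73  81  82 108 109  96  84 107 108 107  91  64
   68  93 108 109]
 [ 80  89 100  72  23  17  68  69  72 107 108  44  18  97 111 111 111 110
   55  20  91 110]
 [ 97  80  78  81  82  83 103  88  97 112 112  94  76 109 111 112 111 111
   88  54 106 110]
 [106 105 110 109 109 109 108 109 109 109 110 109 109 109 109 110 111 110
  109 109 112 112]]
[[-0.0, -0.953, -0.304, 0.085], [1.0, -0.0, -0.0, -0.0], [0.0, -0.304, 0.953, -0.163], [0.0, 0.0, 0.0, 1.0]] [[331.4, 0.0, 319.3], [0.0, 331.4, 201.8], [0.0, 0.0, 1.0]]
```

Request:
apply_moves:
  targets:
    - [[26,32,0],[0,0,0.139]]
    - [[52,64,0],[0,0,0.278]]
    - [[78,96,0],[0,0,0.417]]
    - [[104,128,0],[0,0,0.556]]
    - [[130,160,0],[0,0,0.695]]
    - [[156,192,0],[0,0,0.834]]
    - [[182,224,0],[0,0,0.973]]
    - [[200,255,0],[0,0,1.112]]

```text
time_s: 1.65
tool_pos: [0.4895, -0.3258, 0.2228]
tool_rot: [179.9, -0.0, 90.4]
force: [0.1, -0.6, 0.1]
grip_width: 0.0871
```

Request:
apply_moves:
  targets:
    - [[0,0,0],[0,0,0]]
    - [[0,0,0],[0,0,0]]

```text
time_s: 1.85
tool_pos: [0.4883, -0.3271, 0.2228]
tool_rot: [180.0, 0.0, 90.1]
force: [-0.6, -1.0, 0.1]
grip_width: 0.0871
```

```bash
python3 - <<'E'
from h import *
w=shoot("wrist");cv2.imwrite("pics/w1.png",w["image"][:,:,::-1])
o=env.get_obs();print(o["time_s"],o["tool_pos"],o["tool_rot"],o["qpos"].round(0))
for r in env.regions_of(w,"half_b"):
    print(r["conf"],r["rect"],r["region"].sum())
    if r["conf"]>.5:
        q,f=fit([(w,r["region"])],B,[.4967,-.3268,0]);print(q[:2].round(4),np.degrees(q[2]).round(2),round(f,4))
        im=w["image"][:,:,::-1].copy();cv2.drawContours(im,cv2.findContours(sil(w,B,q),0,2)[0],-1,(0,255,0),1);cv2.imwrite("pics/w1o.png",im)
E
```

```text
1.9 [ 0.48740114 -0.32862209  0.22264277] [-1.79983219e+02  5.42803355e-02  8.99189337e+01] [ 50.  12. -22.  92.   5.  77.  28.]
0.95 [301.2, 119.8, 368.9, 225.3] 4597
[ 0.4961 -0.3247] -1.56 0.0111
0.68 [438.4, 106.4, 526.7, 226.4] 5681
[ 0.8314 -0.7335] 78.69 0.9275
```

View pics/w1o.png

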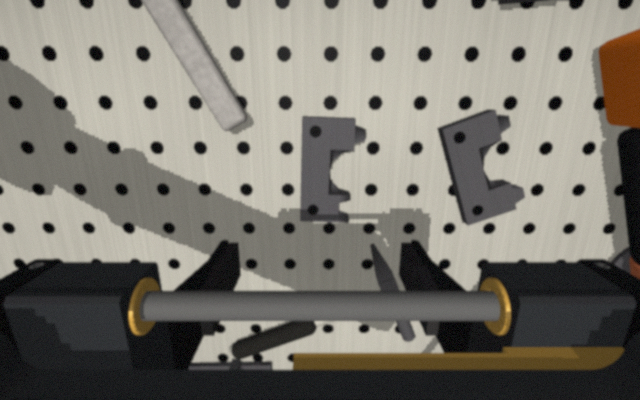

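The wrist view confirms half_b at px (335,170), with its tongue toward +y and notch toward -y. half_c is beside it at px (480,165). Next I look at the seat from above.

Request:
apply_moves:
  targets:
    - [[26,30,0],[0,0,0]]
    - [[55,65,0],[0,0,0]]
    - [[85,100,0],[0,0,0]]
    - [[110,130,0],[0,0,0]]
    - [[130,150,0],[0,0,0]]
    - [[130,150,0],[0,0,0]]
    - [[130,150,0],[0,0,0]]

```text
time_s: 2.65
tool_pos: [0.6175, -0.1793, 0.2221]
tool_rot: [-179.9, 0.0, 89.9]
force: [-0.9, -0.2, 0.2]
grip_width: 0.0869
```

```bash
python3 - <<'E'
from h import *
w=shoot("wrist")
o=env.get_obs();print(o["time_s"],o["tool_pos"],o["tool_rot"],o["qpos"].round(0))
im=w["image"][:,:,::-1].copy()
t=shoot("top")
for n,p in(("w",w),("t",t)):
    g=cv2.cvtColor(p["image"],cv2.COLOR_RGB2GRAY)
    q=np.array([.633,-.094,0])
    for it in range(3):
        near=cv2.dilate(sil(p,F,q),np.ones((9,9)))>0
        m=((g<75)&near).astype(np.uint8)
        m=cv2.morphologyEx(m,cv2.MORPH_CLOSE,np.ones((5,5)))
        q,f=fit([(p,m)],F,q);print(n,q[:2].round(4),np.degrees(q[2]).round(2),round(f,4))
    if n=="w":
        cv2.drawContours(im,cv2.findContours(sil(p,F,q),0,2)[0],-1,(0,255,0),1)
for c in("clamp_pad","clamp_handle"):
    for r in env.regions_of(w,c):print(c,r["conf"],r["rect"])
cv2.imwrite("pics/w2.png",im)
E
```

```text
2.7 [ 0.61696367 -0.18037909  0.2221619 ] [-1.79935167e+02  7.08445049e-02  8.98112527e+01] [ 35.  20. -27.  83.   9.  79.   7.]
w [ 0.6178 -0.1122] 11.71 4.732
w [ 0.6132 -0.1136] 12.7 3.7222
w [ 0.6134 -0.1136] 14.4 3.6651
t [ 0.6355 -0.0996] 7.75 0.0535
t [ 0.6355 -0.0996] 7.75 0.0611
t [ 0.6355 -0.0996] 7.75 0.0611
clamp_pad 0.68 [334.8, 6.4, 362.5, 35.6]
```

View pics/w2.png

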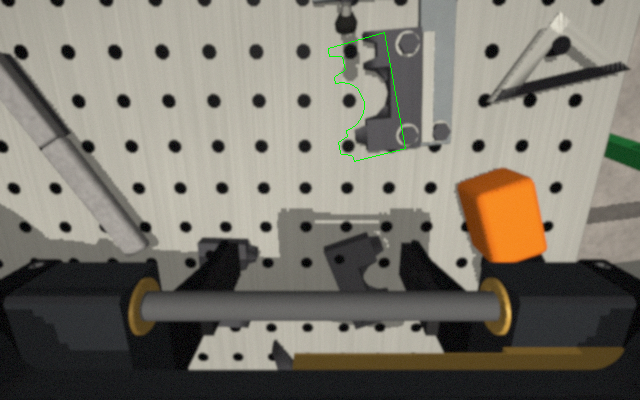

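```bash
cat > seatfit.py <<'E'
from h import *
w=shoot("wrist");t=shoot("top")
print([back(w,u,.018).round(4).tolist() for u in((364,42),(366,118),(357,137),(422,150))])
j0=back(w,(365,85),.018)
v=[]
for n,p in(("w",w),("t",t)):
    g=cv2.cvtColor(p["image"],cv2.COLOR_RGB2GRAY)
    q=np.array([j0[0]-.029,-.095,0])
    if n=="t": q=qw.copy()
    for it in range(4):
        near=cv2.dilate(sil(p,F,q),np.ones((7,7)))>0
        m=((g<88)&near).astype(np.uint8)
        k,l,st,_=cv2.connectedComponentsWithStats(m);m=(l==1+st[1:,4].argmax()).astype(np.uint8)
        cs=cv2.findContours(m,0,2)[0]; m=cv2.drawContours(m,cs,-1,1,-1)
        m=cv2.morphologyEx(m,cv2.MORPH_CLOSE,np.ones((3,3)))
        q,f=fit([(p,m)],F,q,blur=1.5)
    print(n,q[:2].round(4),np.degrees(q[2]).round(2),round(f,4))
    if n=="w":qw=q;qq=q
    v.append((p,m));
    im=p["image"][:,:,::-1].copy();cv2.drawContours(im,cv2.findContours(sil(p,F,q),0,2)[0],-1,(0,255,0),1)
    cs=im[0:170,290:470] if n=="w" else im[115:215,270:380]
    cv2.imwrite(f"pics/sf_{n}.png",cv2.resize(cs,None,fx=3,fy=3))
a=cv2.imread("pics/sf_w.png");b=cv2.imread("pics/sf_t.png");h=max(len(a),len(b))
f=lambda i:cv2.copyMakeBorder(i,0,h-len(i),0,0,0);cv2.imwrite("pics/sf.png",cv2.resize(np.hstack([f(a),f(b)]),(800,int(800*h/(a.shape[1]+b.shape[1])))))
E
python3 seatfit.py
```

```text
[[0.6626, -0.0444, 0.018], [0.6675, -0.1188, 0.018], [0.6585, -0.1389, 0.018], [0.7309, -0.1534, 0.018]]
w [ 0.6367 -0.0964] 3.1 0.4949
t [ 0.6375 -0.0984] 6.05 0.0284
```

View pics/sf.png

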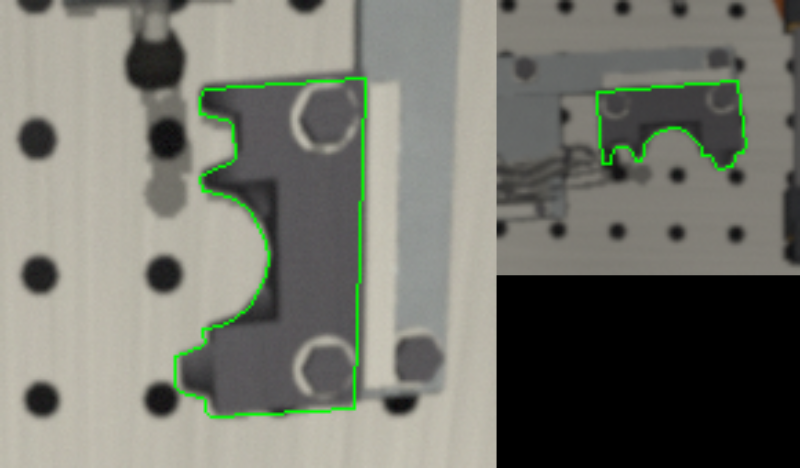

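Request:
apply_moves:
  targets:
    - [[-25,-27,0],[0.05,0,0]]
    - [[-57,-62,0],[0.12,0,0]]
    - [[-90,-97,-20],[0.19,0,-0.01]]
    - [[-118,-127,-50],[0.26,0,-0.02]]
    - [[-136,-147,-90],[0.26,0,-0.02]]
    - [[-136,-147,-130],[0.26,0,-0.02]]
    - [[-136,-147,-160],[0.26,0,-0.02]]
    - [[-136,-147,-160],[0.26,0,-0.02]]

```text
time_s: 3.75
tool_pos: [0.4782, -0.3236, 0.0583]
tool_rot: [-179.4, -15.2, 88.6]
force: [-0.1, 0.8, 0.3]
grip_width: 0.0873
```

```bash
python3 - <<'E'
from h import *
o=env.get_obs();print(o["time_s"],o["tool_pos"],o["tool_rot"],o["qpos"].round(0))
w=shoot("wrist");cv2.imwrite("pics/w3.png",w["image"][:,:,::-1])
c=np.array([.4962,-.3255]);
for r in env.regions_of(w,"half_b"):print(r["conf"],r["rect"]);
s=sil(w,B,[.4962,-.3255,-.02]);im=w["image"][:,:,::-1].copy();cv2.drawContours(im,cv2.findContours(s,0,2)[0],-1,(0,255,0),1);cv2.imwrite("pics/w3.png",im)
E
```

```text
3.75 [ 0.4781524  -0.32364641  0.05831594] [-179.44538742  -15.19374468   88.63031168] [ 56.  26. -22.  95.  -3.  69.  36.]
0.9 [303.6, 159.5, 410.0, 337.0]
0.85 [524.3, 135.7, 640.0, 277.7]
```

View pics/w3.png

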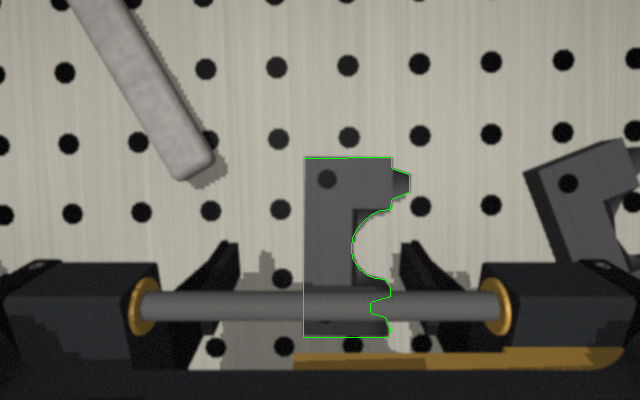

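The predicted outline matches half_b very well. I descend and grip.

Request:
apply_moves:
  targets:
    - [[3,-1,-20],[0,0,0]]
    - [[3,-1,-38],[0,0,0]]
    - [[3,-1,-46],[0,0,0]]
    - [[3,-1,-50],[0,0,0]]
    - [[3,-1,-50],[0,0,0]]
    - [[3,-1,-50],[0,0,0]]

```text
time_s: 4.45
tool_pos: [0.4856, -0.3263, 0.0138]
tool_rot: [-179.9, -14.8, 88.9]
force: [0.2, -0.2, -0.0]
grip_width: 0.0869
```

Request:
apply_moves:
  targets:
    - [[0,0,0],[0,0,0]]
    - [[0,0,0],[0,0,0]]
    - [[0,0,0],[0,0,0]]
    - [[0,0,0],[0,0,0]]
    - [[0,0,0],[0,0,0]]
    - [[0,0,0],[0,0,0]]
    - [[0,0,0],[0,0,0]]
    - [[0,0,0],[0,0,0]]
  hand: 20
  squeeze: 25

```text
time_s: 5.25
tool_pos: [0.4843, -0.3258, 0.0125]
tool_rot: [-179.8, -14.9, 88.8]
force: [-1.1, -0.2, 0.8]
grip_width: 0.0331
```

```bash
python3 - <<'E'
from h import *
o=env.get_obs();print(o["time_s"],o["tool_pos"],o["tool_rot"],o["force"],o["grip_width"])
E
```

```text
5.25 [ 0.48431939 -0.3258452   0.01253928] [-179.79009741  -14.90423135   88.82188162] [-1.11318832 -0.1515963   0.83447007] 0.033119378296350914
```

Request:
apply_moves:
  targets:
    - [[0,0,0],[0,0,0]]
    - [[0,0,0],[0,0,0]]
    - [[0,0,-4],[0,0,0]]
    - [[0,0,-7],[0,0,0]]
    - [[0,0,-7],[0,0,0]]
    - [[0,0,-7],[0,0,0]]
  hand: 50

```text
time_s: 5.85
tool_pos: [0.4847, -0.3257, 0.0053]
tool_rot: [-179.8, -14.9, 88.8]
force: [0.4, -0.1, 0.7]
grip_width: 0.0497
```

Request:
apply_moves:
  targets:
    - [[0,0,0],[0,0,0]]
    - [[0,0,0],[0,0,0]]
    - [[0,0,0],[0,0,0]]
    - [[0,0,0],[0,0,0]]
    - [[0,0,0],[0,0,0]]
    - [[0,0,0],[0,0,0]]
  hand: 20
  squeeze: 30

```text
time_s: 6.45
tool_pos: [0.4846, -0.3259, 0.0057]
tool_rot: [-179.8, -14.9, 88.8]
force: [-1.7, 0.3, 2.8]
grip_width: 0.034
```

```bash
cat > bpose.py <<'E'
from h import *
import sys
q0=[float(a) for a in sys.argv[1:3]]+[np.radians(float(sys.argv[3]))]
o=env.get_obs();print(o["time_s"],o["tool_pos"].round(4),o["tool_rot"].round(1),o["force"].round(1),o["grip_width"])
for n in("top","scene","wrist"):
    p=shoot(n);c=proj(p,[q0[0],q0[1],.009])[0]
    for r in env.regions_of(p,"half_b"):
        b=r["rect"]
        if b[0]-9<c[0]<b[2]+9 and b[1]-9<c[1]<b[3]+9 and r["region"].sum()<20000:
            q,f=fit([(p,r["region"])],B,q0);print(n,q[:2].round(4),np.degrees(q[2]).round(2),round(f,4),r["region"].sum())
    im=p["image"][:,:,::-1].copy();cv2.imwrite(f"pics/{n}_last.png",im)
E
python3 bpose.py .498 -.3255 -1.2
```

```text
6.45 [ 0.4846 -0.3259  0.0057] [-179.8  -14.9   88.8] [-1.7  0.3  2.8] 0.03397131263333326
top [ 0.4986 -0.3216] -2.97 0.3949 834
scene [ 0.4984 -0.3253] -0.18 0.2138 659
wrist [ 0.4967 -0.324 ] -3.16 0.3337 17178
```

Request:
apply_moves:
  targets:
    - [[0,12,0],[0,0,0]]
    - [[5,35,0],[0,0,0.01]]
    - [[10,60,0],[0,0,0.02]]
    - [[20,90,0],[0,0,0.04]]
    - [[35,120,0],[0,0,0.05]]
    - [[50,150,0],[0,0,0.07]]
    - [[65,180,0],[0,0,0.08]]
    - [[78,200,0],[0,0,0.09]]

```text
time_s: 7.55
tool_pos: [0.5631, -0.1241, 0.0057]
tool_rot: [-179.8, -14.9, 94.1]
force: [-4.0, -5.5, 3.9]
grip_width: 0.0342
```

Request:
apply_moves:
  targets:
    - [[9,12,0],[0,0,0]]
    - [[14,20,0],[0,0,0]]
    - [[17,24,0],[0,0,0]]
    - [[17,24,0],[0,0,0]]
    - [[17,24,0],[0,0,0]]

```text
time_s: 8.05
tool_pos: [0.5799, -0.1026, 0.0057]
tool_rot: [-179.9, -14.9, 93.9]
force: [-1.9, -2.4, 2.9]
grip_width: 0.0337
```

```bash
python3 bpose.py .592 -.100 4; python3 - <<'E'
import cv2,numpy as np
a=cv2.imread("pics/wrist_last.png")[0:400,150:490];b=cv2.imread("pics/top_last.png")[110:230,250:400]
a=cv2.resize(a,(425,500));b=cv2.resize(b,(375,300),interpolation=cv2.INTER_CUBIC)
b=cv2.copyMakeBorder(b,0,200,0,0,0);cv2.imwrite("pics/c5.png",np.hstack([a,b]))
E
```

```text
8.05 [ 0.5799 -0.1026  0.0057] [-179.9  -14.9   93.9] [-1.9 -2.4  2.9] 0.03371539006168596
top [ 0.5955 -0.098 ] 2.66 0.645 652
scene [ 0.5981 -0.1001] 4.02 0.6252 530
wrist [ 0.592  -0.0995] 2.24 0.3369 17127
```

View pics/c5.png

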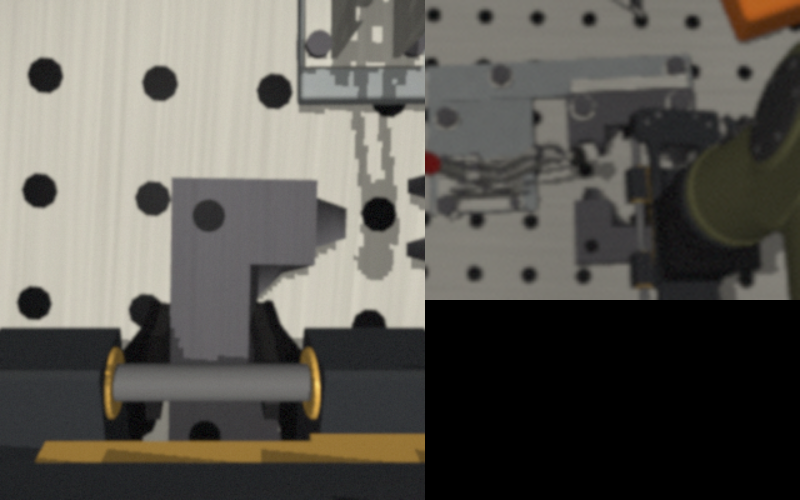

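Tongue at crop (332,222), fixed notch centre at about (415,220): aligned laterally, and the edges look parallel. I advance.

Request:
apply_moves:
  targets:
    - [[8,0.5,0],[0,0,0]]
    - [[16,1,0],[0,0,0]]
    - [[24,1.5,0],[0,0,0]]
    - [[30,2,0],[0,0,0]]
    - [[34,2.3,0],[0,0,0]]
    - [[36,2.5,0],[0,0,0]]
    - [[36,2.5,0],[0,0,0]]

```text
time_s: 9.05
tool_pos: [0.6136, -0.0977, 0.0056]
tool_rot: [-179.5, -15.1, 94.0]
force: [-8.1, -1.6, 8.4]
grip_width: 0.0341
```

```bash
python3 - <<'E'
from h import *
w=shoot("wrist");print(w["image"].shape);a=w["image"][90:300,250:450,::-1];t=shoot("top")["image"][110:230,250:400,::-1]
cv2.imwrite("pics/c6.png",np.hstack([cv2.resize(a,(476,500)),cv2.copyMakeBorder(cv2.resize(t,(320,256)),0,244,0,0,0)]))
E
```

```text
(400, 640, 3)
```

View pics/c6.png

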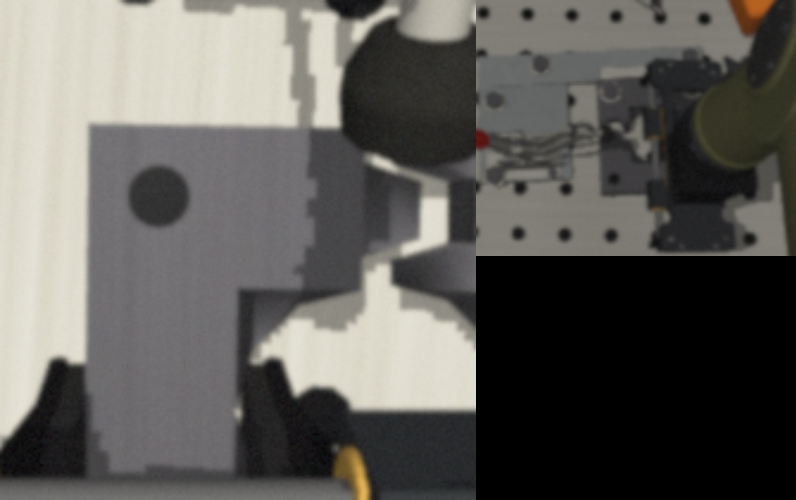

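The gap is about 6 mm, and the tongue sits about 1.5 mm too far to -y against the notch. I correct y while closing.

Request:
apply_moves:
  targets:
    - [[0,1.5,0],[0,0,0]]
    - [[2,1.6,0],[0,0,0]]
    - [[4,1.8,0],[0,0,0]]
    - [[6,2,0],[0,0,0]]
    - [[6,2,0],[0,0,0]]
    - [[6,2,0],[0,0,0]]

```text
time_s: 9.75
tool_pos: [0.6196, -0.0964, 0.0056]
tool_rot: [-179.6, -15.0, 94.0]
force: [-8.3, -1.8, 7.9]
grip_width: 0.034
```

Request:
apply_moves:
  targets:
    - [[1,0.1,0],[0,0,0]]
    - [[2,0.2,0],[0,0,0]]
    - [[3,0.2,0],[0,0,0]]
    - [[3,0.2,0],[0,0,0]]

```text
time_s: 10.15
tool_pos: [0.6223, -0.0959, 0.0056]
tool_rot: [-179.5, -15.0, 94.0]
force: [-8.6, -1.7, 9.6]
grip_width: 0.034
```

Request:
apply_moves:
  targets:
    - [[1,0.1,0],[0,0,0]]
    - [[2,0.1,0],[0,0,0]]
    - [[2,0.1,0],[0,0,0]]

```text
time_s: 10.45
tool_pos: [0.6233, -0.0958, 0.0056]
tool_rot: [-179.4, -15.0, 94.0]
force: [-11.1, -1.9, 11.0]
grip_width: 0.0336
```

```bash
python3 - <<'E'
from h import *
w=shoot("wrist");a=w["image"][90:300,250:450,::-1]
cv2.imwrite("pics/c7.png",cv2.resize(a,(571,600)))
E
```

```text
(no output)
```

View pics/c7.png

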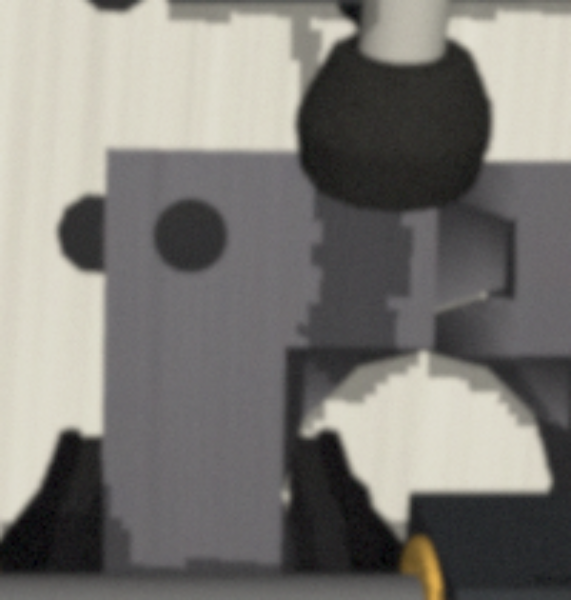

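Joint nearly closed (seam at x≈437). The half is about 1–1.5 mm too far to +y: there is a gap only on the tongue's lower side and a step at the end faces (150 vs 162). I shift back and press home.

Request:
apply_moves:
  targets:
    - [[-0.5,-1,0],[0,0,0]]
    - [[-0.5,-1.8,0],[0,0,0]]
    - [[1,-1.8,0],[0,0,0]]
    - [[2,-1.8,0],[0,0,0]]
    - [[3,-1.8,0],[0,0,0]]
    - [[3,-1.8,0],[0,0,0]]

```text
time_s: 11.1
tool_pos: [0.6243, -0.0962, 0.0056]
tool_rot: [-179.1, -15.2, 94.0]
force: [-15.3, -0.1, 14.9]
grip_width: 0.034
```

Request:
apply_moves:
  targets:
    - [[1,0,0],[0,0,0]]
    - [[2,0,0],[0,0,0]]
    - [[2,0,0],[0,0,0]]

```text
time_s: 11.4
tool_pos: [0.6244, -0.0962, 0.0054]
tool_rot: [-178.9, -15.2, 94.0]
force: [-20.4, -0.9, 18.6]
grip_width: 0.034
```

Request:
apply_moves:
  targets:
    - [[1,0,0],[0,0,0]]
    - [[2,0,0],[0,0,0]]
    - [[2,0,0],[0,0,0]]

```text
time_s: 11.7
tool_pos: [0.6246, -0.0963, 0.0053]
tool_rot: [-178.7, -15.2, 94.0]
force: [-24.0, -0.8, 21.1]
grip_width: 0.0346
```

```bash
python3 - <<'E'
from h import *
w=shoot("wrist");a=w["image"][90:300,250:450,::-1]
cv2.imwrite("pics/c8.png",cv2.resize(a,(571,600)))
E
```

```text
(no output)
```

View pics/c8.png

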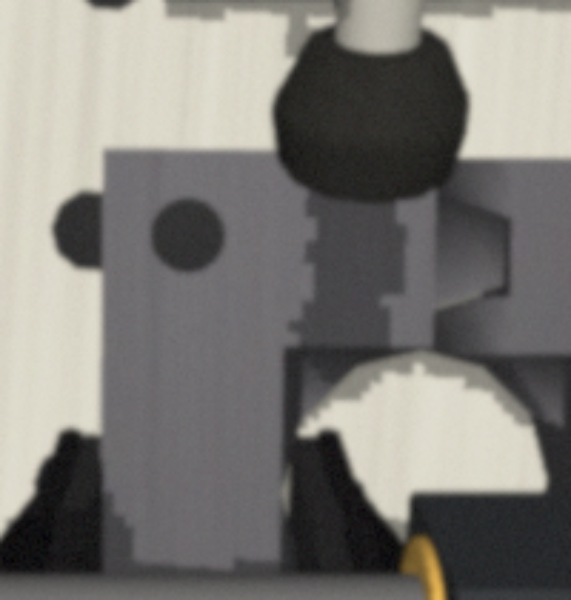

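The end-face step is still about 1.5 mm (150 vs 160), so friction held it. I relieve the push, shift further to -y, and press again.

Request:
apply_moves:
  targets:
    - [[-3,0,0],[0,0,0]]
    - [[-7,0,0],[0,0,0]]
    - [[-8,-1,0],[0,0,0]]
    - [[-8,-1.5,0],[0,0,0]]
    - [[-8,-1.5,0],[0,0,0]]

```text
time_s: 12.25
tool_pos: [0.6244, -0.0964, 0.0056]
tool_rot: [-179.6, -15.2, 94.1]
force: [-5.5, 3.7, 7.6]
grip_width: 0.0339
```

Request:
apply_moves:
  targets:
    - [[0,0,0],[0,0,0]]
    - [[2,0,0],[0,0,0]]
    - [[4,0,0],[0,0,0]]
    - [[6,0,0],[0,0,0]]
    - [[8,0,0],[0,0,0]]
    - [[8,0,0],[0,0,0]]

```text
time_s: 12.85
tool_pos: [0.6252, -0.0969, 0.0054]
tool_rot: [-178.7, -15.3, 94.1]
force: [-24.3, 2.0, 21.0]
grip_width: 0.0343
```

```bash
cat > ed.py <<'E'
from h import *
w=shoot("wrist");g=cv2.cvtColor(w["image"],cv2.COLOR_RGB2GRAY).astype(float)
def edge(c):  # sub-pixel row of bright->dark step at column band
    col=g[125:160,c:c+8].mean(1);k=-np.diff(cv2.GaussianBlur(col[:,None],(1,5),1)[:,0]);i=k.argmax()
    return 125+i+.5+(k[max(i-2,0):i+3]*np.arange(-2,3)[:len(k[max(i-2,0):i+3])]).sum()/k[max(i-2,0):i+3].sum()
print({c:round(edge(c),2) for c in(290,305,320,335,415,425,435,445)})
cv2.imwrite("pics/c9.png",cv2.resize(w["image"][90:300,250:450,::-1],(571,600)))
E
python3 ed.py
```

```text
{290: np.float64(141.64), 305: np.float64(141.65), 320: np.float64(141.67), 335: np.float64(141.65), 415: np.float64(144.24), 425: np.float64(144.2), 435: np.float64(144.2), 445: np.float64(144.21)}
```

Measured step 2.6 px = 1.3 mm, with the edges parallel. It is improving, so I push further to -y with x relieved.

Request:
apply_moves:
  targets:
    - [[-5,0,0],[0,0,0]]
    - [[-10,0,0],[0,0,0]]
    - [[-10,-1,0],[0,0,0]]
    - [[-10,-2,0],[0,0,0]]
    - [[-10,-2.5,0],[0,0,0]]
    - [[-10,-2.5,0],[0,0,0]]

```text
time_s: 13.5
tool_pos: [0.624, -0.0984, 0.0057]
tool_rot: [-179.8, -15.2, 94.1]
force: [-2.2, 7.8, 2.9]
grip_width: 0.0341
```

```bash
python3 ed.py
```

```text
{290: np.float64(141.46), 305: np.float64(141.66), 320: np.float64(141.83), 335: np.float64(142.28), 415: np.float64(140.93), 425: np.float64(140.67), 435: np.float64(140.6), 445: np.float64(140.49)}
```

Request:
apply_moves:
  targets:
    - [[2,1,0],[0,0,0]]
    - [[4,1,0],[0,0,0]]
    - [[7,1,0],[0,0,0]]
    - [[10,1,0],[0,0,0]]
    - [[12,1,0],[0,0,0]]
    - [[12,1,0],[0,0,0]]

```text
time_s: 14.15
tool_pos: [0.6256, -0.0991, 0.0053]
tool_rot: [-178.5, -15.3, 94.0]
force: [-28.4, 2.6, 23.3]
grip_width: 0.0346
```

```bash
python3 ed.py
```

```text
{290: np.float64(141.46), 305: np.float64(141.47), 320: np.float64(141.47), 335: np.float64(141.46), 415: np.float64(139.34), 425: np.float64(139.33), 435: np.float64(139.33), 445: np.float64(139.32)}
```

View pics/c9.png

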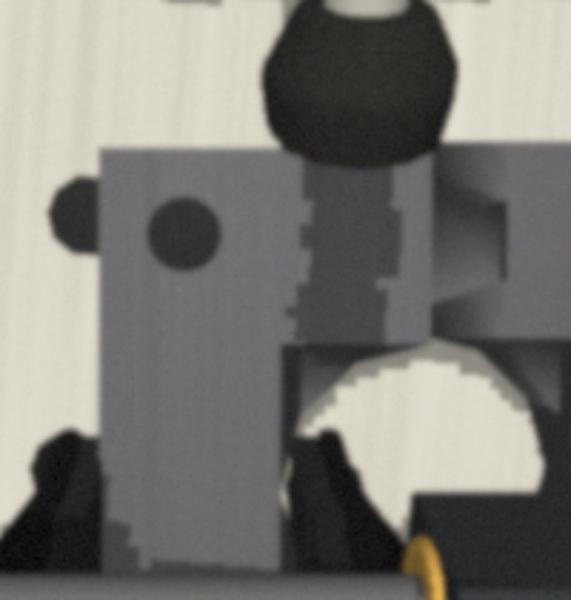

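Request:
apply_moves:
  targets:
    - [[-6,0,0],[0,0,0]]
    - [[-12,0,0],[0,0,0]]
    - [[-12,1,0],[0,0,0]]
    - [[-12,2,0],[0,0,0]]
    - [[-12,2.2,0],[0,0,0]]
    - [[-12,2.2,0],[0,0,0]]

```text
time_s: 14.8
tool_pos: [0.624, -0.099, 0.0056]
tool_rot: [-179.8, -14.9, 94.0]
force: [-2.2, 4.0, 4.8]
grip_width: 0.0343
```

```bash
python3 ed.py
```

```text
{290: np.float64(141.46), 305: np.float64(141.5), 320: np.float64(141.65), 335: np.float64(141.64), 415: np.float64(139.61), 425: np.float64(139.49), 435: np.float64(139.32), 445: np.float64(139.33)}
```

Request:
apply_moves:
  targets:
    - [[0,0.7,0],[0,0,0]]
    - [[0,1.4,0],[0,0,0]]
    - [[0,1.4,0],[0,0,0]]

```text
time_s: 15.15
tool_pos: [0.6241, -0.099, 0.0056]
tool_rot: [-179.9, -14.8, 94.0]
force: [-1.4, 1.4, 4.0]
grip_width: 0.034
```

```bash
python3 ed.py
```

```text
{290: np.float64(141.46), 305: np.float64(141.65), 320: np.float64(141.66), 335: np.float64(141.66), 415: np.float64(139.68), 425: np.float64(139.39), 435: np.float64(139.32), 445: np.float64(139.32)}
```

Request:
apply_moves:
  targets:
    - [[0,1,0],[0,0,0]]
    - [[0,2,0],[0,0,0]]
    - [[0,2.5,0],[0,0,0]]
    - [[0,2.5,0],[0,0,0]]

```text
time_s: 15.6
tool_pos: [0.624, -0.0988, 0.0056]
tool_rot: [-179.9, -14.7, 93.9]
force: [-2.3, -4.7, 5.2]
grip_width: 0.0346
```

```bash
python3 ed.py
```

```text
{290: np.float64(141.65), 305: np.float64(141.64), 320: np.float64(141.71), 335: np.float64(142.18), 415: np.float64(139.85), 425: np.float64(139.49), 435: np.float64(139.47), 445: np.float64(139.4)}
```

Request:
apply_moves:
  targets:
    - [[0,0.5,0],[0,0,0]]
    - [[0,1,0],[0,0,0]]
    - [[0,1,0],[0,0,0]]

```text
time_s: 15.95
tool_pos: [0.6241, -0.0985, 0.0056]
tool_rot: [-179.9, -14.7, 93.8]
force: [-1.8, -6.2, 5.6]
grip_width: 0.034
```

```bash
python3 ed.py
```

```text
{290: np.float64(141.64), 305: np.float64(141.65), 320: np.float64(142.18), 335: np.float64(142.19), 415: np.float64(140.49), 425: np.float64(140.34), 435: np.float64(140.2), 445: np.float64(140.2)}
```

Request:
apply_moves:
  targets:
    - [[0,0.5,0],[0,0,0]]
    - [[0,0.8,0],[0,0,0]]
    - [[0,0.8,0],[0,0,0]]

```text
time_s: 16.3
tool_pos: [0.6241, -0.0983, 0.0056]
tool_rot: [-179.9, -14.6, 93.8]
force: [-2.1, -6.8, 5.9]
grip_width: 0.0344
```

```bash
python3 ed.py
```

```text
{290: np.float64(141.64), 305: np.float64(141.73), 320: np.float64(142.18), 335: np.float64(142.26), 415: np.float64(140.69), 425: np.float64(140.48), 435: np.float64(140.32), 445: np.float64(140.33)}
```

Request:
apply_moves:
  targets:
    - [[0,0.7,0],[0,0,0]]
    - [[0,1.2,0],[0,0,0]]
    - [[0,1.2,0],[0,0,0]]
    - [[0,1.2,0],[0,0,0]]

```text
time_s: 16.75
tool_pos: [0.6241, -0.0981, 0.0056]
tool_rot: [-179.9, -14.6, 93.8]
force: [-1.7, -9.4, 5.1]
grip_width: 0.034
```

Request:
apply_moves:
  targets:
    - [[3,-0.5,0],[0,0,0]]
    - [[6,-1,0],[0,0,0]]
    - [[9,-1.5,0],[0,0,0]]
    - [[12,-2,0],[0,0,0]]
    - [[13,-2,0],[0,0,0]]
    - [[13,-2,0],[0,0,0]]

```text
time_s: 17.35
tool_pos: [0.6248, -0.0978, 0.0051]
tool_rot: [-178.3, -14.9, 93.8]
force: [-32.2, -7.5, 28.9]
grip_width: 0.0342
```

```bash
python3 ed.py
```

```text
{290: np.float64(141.64), 305: np.float64(141.65), 320: np.float64(142.18), 335: np.float64(142.19), 415: np.float64(141.6), 425: np.float64(141.48), 435: np.float64(141.47), 445: np.float64(141.48)}
```

```bash
python3 - <<'E'
from h import *
w=shoot("wrist");g=cv2.cvtColor(w["image"],cv2.COLOR_RGB2GRAY)
for r in(146,150,199,203,206):print(r,g[r-1:r+2,388:418].mean(0).round(0).astype(int).tolist())
E
```

```text
146 [36, 37, 36, 38, 35, 36, 35, 30, 34, 32, 33, 27, 26, 29, 23, 27, 36, 42, 52, 60, 64, 66, 67, 69, 72, 75, 78, 79, 83, 83]
150 [34, 36, 34, 33, 36, 33, 32, 32, 35, 37, 42, 51, 55, 59, 57, 48, 51, 52, 57, 60, 63, 66, 66, 69, 71, 75, 78, 79, 81, 86]
199 [110, 110, 109, 107, 107, 109, 110, 111, 109, 108, 105, 105, 97, 81, 64, 57, 57, 57, 60, 60, 62, 65, 66, 67, 69, 71, 71, 76, 78, 82]
203 [110, 109, 110, 108, 110, 109, 109, 107, 108, 106, 107, 105, 96, 78, 60, 50, 53, 52, 58, 58, 60, 59, 65, 65, 67, 69, 71, 73, 78, 80]
206 [110, 110, 109, 106, 107, 107, 108, 107, 108, 106, 109, 105, 96, 78, 58, 52, 52, 52, 55, 56, 57, 60, 62, 64, 66, 69, 70, 74, 76, 79]
```

Step is now -0.6 px (about 0.3 mm), with no visible slot in the seam profile. I relieve the load, open within the bore and back out.

Request:
apply_moves:
  targets:
    - [[-4,-1,0],[0,0,0]]
    - [[-9,-2,0],[0,0,0]]
    - [[-9,-2,0],[0,0,0]]

```text
time_s: 17.75
tool_pos: [0.6247, -0.0978, 0.0055]
tool_rot: [-179.5, -14.9, 93.9]
force: [-8.9, -3.9, 9.7]
grip_width: 0.0343
```

Request:
apply_moves:
  targets:
    - [[0,0,0],[0,0,0]]
    - [[0,0,0],[0,0,0]]
    - [[0,0,0],[0,0,0]]
    - [[0,0,0],[0,0,0]]
  hand: 44

```text
time_s: 18.15
tool_pos: [0.6283, -0.0962, 0.0053]
tool_rot: [-179.9, -14.9, 94.0]
force: [-0.0, 0.0, -0.3]
grip_width: 0.0433
```

```bash
python3 ed.py; python3 - <<'E'
from h import *
w=shoot("wrist");g=cv2.cvtColor(w["image"],cv2.COLOR_RGB2GRAY)
for r in(199,203):print(r,g[r-1:r+2,384:418].mean(0).round(0).astype(int).tolist())
E
```

```text
{290: np.float64(144.48), 305: np.float64(144.56), 320: np.float64(144.66), 335: np.float64(144.36), 415: np.float64(144.4), 425: np.float64(144.31), 435: np.float64(144.33), 445: np.float64(144.32)}
199 [107, 105, 107, 108, 107, 107, 108, 107, 106, 101, 91, 79, 74, 71, 66, 63, 64, 65, 65, 70, 71, 73, 72, 76, 77, 82, 81, 86, 87, 88, 91, 92, 93, 95]
203 [109, 107, 107, 107, 106, 105, 107, 107, 105, 94, 76, 61, 55, 56, 57, 60, 60, 59, 61, 64, 65, 69, 70, 70, 75, 77, 79, 84, 86, 89, 91, 95, 95, 100]
```

End faces are flush. As a free-centring check, I push with the rear finger only.

Request:
apply_moves:
  targets:
    - [[2,0,0],[0,0,0]]
    - [[4,0.2,0],[0,0,0]]
    - [[7,0.3,0],[0,0,0]]
    - [[10,0.5,0],[0,0,0]]
    - [[12,0.6,0],[0,0,0]]
    - [[12,0.6,0],[0,0,0]]

```text
time_s: 18.85
tool_pos: [0.6303, -0.0968, 0.0048]
tool_rot: [-178.6, -15.0, 93.9]
force: [-23.4, -2.8, 17.8]
grip_width: 0.0445
```

```bash
python3 ed.py; python3 - <<'E'
from h import *
S=np.array([.6368,-.097]);th=np.radians(3.95);Rm=np.array([[np.cos(th),-np.sin(th)],[np.sin(th),np.cos(th)]])
print("pivot",S+Rm@[.005,.156])
for q in(-.15,0,.2,.4,.6,.7,.8,.9,1.0,1.05,1.12):
    f=1.12-q;u=np.array([np.cos(f),np.sin(f)]);n=np.array([-u[1],u[0]])
    C=np.array([156,54])+100*u+10*n-[9.2,2.5]
    print(q,(1000*(S+Rm@[.005,C[0]/1000])).round(1),C[1].round(1))
E
```

```text
{290: np.float64(143.47), 305: np.float64(143.48), 320: np.float64(143.51), 335: np.float64(135.69), 415: np.float64(142.67), 425: np.float64(142.65), 435: np.float64(142.66), 445: np.float64(142.6)}
pivot [0.63104192 0.05897386]
-0.15 [630.3  69.8] 150.0
0 [629.3  84.3] 145.9
0.2 [628.1 102.3] 137.1
0.4 [627.  118.2] 125.0
0.6 [626.  131.4] 109.9
0.7 [625.7 136.8] 101.4
0.8 [625.4 141.4] 92.4
0.9 [625.1 145. ] 83.1
1.0 [624.9 147.6] 73.4
1.05 [624.9 148.6] 68.5
1.12 [624.8 149.6] 61.5
```

Request:
apply_moves:
  targets:
    - [[-6,-0.5,0],[0,0,0]]
    - [[-12,-0.6,0],[0,0,0]]
    - [[-12,-0.6,0],[0,0,0]]
    - [[-12,-3,8],[0,0,0]]
    - [[-12,-8,25],[0,0,0]]
    - [[-12,-18,60],[0,0,0]]
    - [[-12,-30,100],[0,0,0]]
    - [[-12,-40,140],[0,0,0]]

```text
time_s: 19.7
tool_pos: [0.6284, -0.1367, 0.1476]
tool_rot: [-179.9, -14.9, 94.0]
force: [1.2, -0.4, -0.3]
grip_width: 0.0441
```

Request:
apply_moves:
  targets:
    - [[0,0,30],[0,0,0]]
    - [[0,5,60],[0,0,0]]
    - [[0,25,80],[0,0,0]]
    - [[0,60,90],[0,0,0]]
    - [[0,100,90],[0,0,0]]
    - [[0,100,90],[0,0,0]]
  hand: 0

```text
time_s: 20.3
tool_pos: [0.6283, -0.0271, 0.2383]
tool_rot: [179.9, -15.1, 94.7]
force: [0.1, 0.5, 0.4]
grip_width: 0.005
```

```bash
python3 - <<'E'
from h import *
o=env.get_obs();print(o["time_s"],o["tool_pos"].round(4),o["tool_rot"].round(1),o["force"].round(1),o["grip_width"],o["qpos"].round(0))
t=shoot("top");s=shoot("scene")
for X in((.6293,.0987,.135),(.631,.059,.054)):print(proj(t,X),proj(s,X))
for p in(t,s):
    for r in env.regions_of(p,"grip"):print(r["conf"],r["rect"],r["region"].sum())
w=shoot("wrist")
for r in env.regions_of(w,"half_b"):
    print("half",r["conf"],r["rect"],r["region"].sum())
cv2.imwrite("pics/w10.png",w["image"][:,:,::-1]);cv2.imwrite("pics/s10.png",s["image"][:,:,::-1])
E
```

```text
20.3 [ 0.6283 -0.0271  0.2383] [179.9 -15.1  94.7] [0.1 0.5 0.4] 0.004994169141060479 [ 32.  21. -31.  82.  -5.  82.   8.]
[[240.26733232 170.46780512]] [[387.45484477 192.38017396]]
[[264.6297217  179.53795266]] [[366.21080803 222.01503857]]
0.92 [230.2, 166.7, 280.0, 189.0] 374
0.52 [166.5, 222.0, 225.8, 258.0] 1390
0.73 [359.4, 176.5, 396.3, 227.0] 484
half 0.93 [196.0, 2.5, 257.9, 53.5] 2617
```

Request:
apply_moves:
  targets:
    - [[1,25,-10],[0,0,0]]
    - [[2,55,-30],[0,0,0]]
    - [[2,75,-55],[0,0,0]]
    - [[2,86,-78],[0,0,0]]
    - [[2,90,-88],[0,0,0]]
    - [[2,90,-88],[0,0,0]]
    - [[2,90,-88],[0,0,0]]

```text
time_s: 21.3
tool_pos: [0.6307, 0.0522, 0.1482]
tool_rot: [-179.9, -14.9, 93.9]
force: [0.7, -0.6, 0.2]
grip_width: 0.0004
```

```bash
python3 - <<'E'
from h import *
o=env.get_obs();print(o["time_s"],o["tool_pos"].round(4),o["tool_rot"].round(1),o["force"].round(1))
s=shoot("scene");w=shoot("wrist")
a=cv2.resize(s["image"][120:290,230:430,::-1],(520,442));b=cv2.resize(w["image"][:,160:480,::-1],(270,338))
cv2.imwrite("pics/c11.png",np.hstack([a,cv2.copyMakeBorder(b,0,104,0,0,0)]))
E
```

```text
21.3 [0.6307 0.0522 0.1482] [-179.9  -14.9   93.9] [ 0.7 -0.6  0.2]
```

View pics/c11.png

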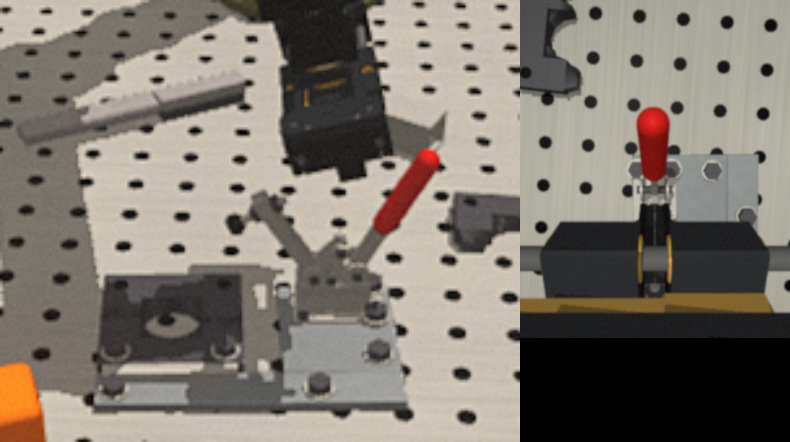

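The scene view shows the joint closed (dark pair at crop 100–240). In the wrist view the finger is in line with the red handle (col 655 vs 653). I press along the arc.

Request:
apply_moves:
  targets:
    - [[0,12,2],[0,0,0]]
    - [[-1,24,0],[0,0,0]]
    - [[-1,32,-2],[0,0,0]]
    - [[-2,41,-6],[0,0,0]]
    - [[-3,50,-11],[0,0,0]]
    - [[-3,50,-11],[0,0,0]]

```text
time_s: 22.0
tool_pos: [0.6262, 0.1061, 0.136]
tool_rot: [-179.8, -15.0, 94.1]
force: [-0.3, 0.9, 0.7]
grip_width: 0.0004
```

Request:
apply_moves:
  targets:
    - [[-0.5,8,-6],[0,0,0]]
    - [[-1,16,-12],[0,0,0]]
    - [[-1.5,23,-20],[0,0,0]]
    - [[-2,29,-28],[0,0,0]]
    - [[-2,32,-33],[0,0,0]]

```text
time_s: 22.5
tool_pos: [0.6244, 0.1367, 0.1025]
tool_rot: [-179.8, -14.9, 94.0]
force: [0.0, -1.3, 2.3]
grip_width: 0.0003
```

```bash
cat > gr.py <<'E'
from h import *
o=env.get_obs();print(o["time_s"],o["tool_pos"].round(4),o["force"].round(1))
s=shoot("scene");h=cv2.cvtColor(s["image"],cv2.COLOR_RGB2HSV).astype(int)
m=((h[...,0]<8)|(h[...,0]>172))&(h[...,1]>150);m[:, :340]=0;m[:,440:]=0;m[:150]=0;m[270:]=0
y,x=np.nonzero(m);print("red",len(x),x.min(),x.max(),y.min(),y.max(),"mean",x.mean().round(1),y.mean().round(1))
S=np.array([.6368,-.097]);th=np.radians(3.95);Rm=np.array([[np.cos(th),-np.sin(th)],[np.sin(th),np.cos(th)]])
for q in(0,.3,.6,.8,.95,1.05):
    f=1.12-q;P=S+Rm@[.005,.156+.09*np.cos(f)];print(q,proj(s,[*P,.054+.09*np.sin(f)]).round(1))
E
python3 gr.py
```

```text
22.5 [0.6244 0.1367 0.1025] [ 0.  -1.3  2.3]
red 303 384 429 155 218 mean 402.8 208.6
0 [[387.1 192.1]]
0.3 [[397.  197.9]]
0.6 [[403.8 205.8]]
0.8 [[406.3 211.8]]
0.95 [[407.2 216.6]]
1.05 [[407.2 219.8]]
```

Request:
apply_moves:
  targets:
    - [[0,4,-8],[0,0,0]]
    - [[0,7,-17],[0,0,0]]
    - [[-0.5,9,-26],[0,0,0]]
    - [[-0.5,10,-33],[0,0,0]]
    - [[-0.5,10,-37],[0,0,0]]
    - [[-0.5,10,-37],[0,0,0]]

```text
time_s: 23.15
tool_pos: [0.6245, 0.1475, 0.0707]
tool_rot: [-179.9, -15.0, 94.1]
force: [-9.7, -1.9, 26.9]
grip_width: 0.0004
```

```bash
python3 gr.py
```

```text
23.15 [0.6245 0.1475 0.0707] [-9.7 -1.9 26.9]
red 249 340 424 182 248 mean 405.6 219.2
0 [[387.1 192.1]]
0.3 [[397.  197.9]]
0.6 [[403.8 205.8]]
0.8 [[406.3 211.8]]
0.95 [[407.2 216.6]]
1.05 [[407.2 219.8]]
```

The handle is at its stop (red centroid row 219 against 219.8 predicted for 1.05, 27 N). I lift off and retreat.

Request:
apply_moves:
  targets:
    - [[0,0,10],[0,0,0]]
    - [[0,0,30],[0,0,0]]
    - [[0,0,65],[0,0,0]]
    - [[0,0,105],[0,0,0]]
    - [[-20,0,140],[0,0,0]]
    - [[-60,0,150],[0,0,0]]
    - [[-100,0,150],[0,0,0]]
    - [[-100,0,150],[0,0,0]]

```text
time_s: 24.0
tool_pos: [0.5197, 0.1454, 0.2151]
tool_rot: [-179.6, -14.7, 94.0]
force: [-0.3, -0.5, 0.3]
grip_width: 0.0002
```

```bash
python3 gr.py; python3 - <<'E'
from h import *
s=shoot("scene");t=shoot("top")
for n,p in(("s",s),("t",t)):
    for k in("half_b","clamp_pad"):
        for r in env.regions_of(p,k):print(n,k,round(r["conf"],2),r["rect"])
S=np.array([.6368,-.097]);th=np.radians(3.95);Rm=np.array([[np.cos(th),-np.sin(th)],[np.sin(th),np.cos(th)]])
P=S+Rm@[.005,.044];print("pad pred",proj(s,[*P,.022]),proj(t,[*P,.022]))
# pair outline: pose of loose half, top view darkness fit with F+B
g=cv2.cvtColor(t["image"],cv2.COLOR_RGB2GRAY)
for lab,loc in(("b",(-10,-10)),("b2",(-10,-50)),("fixed",(45,-55)),("seam",(29,-58)),("seam",(29,-29))):
    u=proj(t,[*(S+Rm@(np.array(loc)/1000)),.018])[0].round().astype(int);print(lab,u,g[u[1]-2:u[1]+3,u[0]-1:u[0]+2].mean(1).round(0))
E
```

```text
24.0 [0.5197 0.1454 0.2151] [-0.3 -0.5  0.3]
red 322 340 438 155 224 mean 404.8 218.1
0 [[387.1 192.1]]
0.3 [[397.  197.9]]
0.6 [[403.8 205.8]]
0.8 [[406.3 211.8]]
0.95 [[407.2 216.6]]
1.05 [[407.2 219.8]]
s half_b 0.81 [163.3, 227.6, 223.9, 261.8]
s half_b 0.73 [267.3, 225.2, 321.9, 244.7]
s half_b 0.71 [404.0, 192.2, 457.1, 214.8]
s half_b 0.15 [312.5, 230.2, 318.1, 236.6]
s clamp_pad 0.63 [313.8, 231.2, 318.1, 237.3]
s clamp_pad 0.37 [403.9, 192.9, 453.0, 216.9]
t half_b 0.75 [261.7, 168.7, 281.8, 186.0]
t half_b 0.66 [403.3, 150.7, 460.9, 191.4]
t half_b 0.56 [307.1, 163.3, 360.0, 197.4]
pad pred [[315.28203352 233.20207713]] [[315.23428027 180.70370714]]
b [339 186] [43. 44. 43. 44. 43.]
b2 [356 186] [38. 35. 29. 28. 30.]
fixed [357 163] [66. 69. 67. 67. 66.]
seam [359 169] [85. 82. 76. 75. 77.]
seam [346 170] [59. 54. 46. 46. 50.]
```

Request:
apply_moves:
  targets:
    - [[0,-40,20],[-0.06,0,0]]
    - [[0,-80,30],[-0.12,0,0]]
    - [[20,-120,30],[-0.18,0,0]]
    - [[50,-165,30],[-0.22,0,0]]
    - [[80,-210,30],[-0.26,0,0]]
    - [[100,-255,30],[-0.26,0,0]]
    - [[110,-300,30],[-0.26,0,0]]
    - [[115,-325,30],[-0.26,0,0]]

```text
time_s: 25.15
tool_pos: [0.6402, -0.1848, 0.2447]
tool_rot: [-178.7, 0.0, 93.6]
force: [-0.2, -0.5, 0.4]
grip_width: 0.0001
```

Request:
apply_moves:
  targets:
    - [[0,0,0],[0,0,0]]
    - [[0,0,0],[0,0,0]]
    - [[0,0,0],[0,0,0]]

```text
time_s: 25.45
tool_pos: [0.6398, -0.1771, 0.2462]
tool_rot: [-178.8, -0.1, 94.0]
force: [-0.1, -0.3, -0.0]
grip_width: 0.0004
```

```bash
python3 - <<'E'
from h import *
w=shoot("wrist");o=env.get_obs();print(o["tool_pos"].round(3),o["tool_rot"].round(1))
for r in env.regions_of(w,"half_b"):
    q,f=fit([(w,r["region"])],B,[.637,-.097,.068]);print(round(r["conf"],2),r["rect"],q[:2].round(4),np.degrees(q[2]).round(2),round(f,3))
g=cv2.cvtColor(w["image"],cv2.COLOR_RGB2GRAY)
S=np.array([.6368,-.097]);th=np.radians(3.95);Rm=np.array([[np.cos(th),-np.sin(th)],[np.sin(th),np.cos(th)]])
xs=np.arange(-40,100,1.)
for y in(-57,-29.5,30,57):  # along seat x
    uv=np.array([proj(w,[*(S+Rm@np.array([x,y])/1000),.018])[0] for x in xs]).astype(np.float32)
    v=cv2.remap(g,uv[:,:1],uv[:,1:],1)[:,0].astype(int);print(y,"x-40:",v[:20].tolist(),"| 15..45:",v[55:86].tolist(),"| 75..:",v[115:].tolist())
E
```

```text
[ 0.64  -0.177  0.247] [-1.788e+02 -1.000e-01  9.400e+01]
0.89 [301.1, 40.7, 365.3, 150.9] [ 0.6376 -0.096 ] 5.11 0.072
0.68 [309.3, 228.8, 361.1, 259.7] [ 0.6752 -0.2632] 122.51 3.528
-57 x-40: [192, 189, 187, 187, 189, 190, 191, 193, 194, 195, 192, 179, 156, 131, 109, 99, 97, 95, 97, 98] | 15..45: [98, 98, 97, 95, 92, 87, 84, 80, 78, 76, 71, 67, 67, 64, 69, 78, 88, 95, 98, 98, 98, 97, 98, 98, 97, 98, 98, 98, 100, 100, 99] | 75..: [108, 103, 101, 99, 98, 98, 101, 102, 99, 100, 105, 115, 132, 152, 170, 179, 180, 175, 168, 162, 157, 151, 136, 113, 91]
-29.5 x-40: [196, 195, 193, 193, 195, 194, 192, 191, 190, 191, 187, 172, 147, 117, 101, 95, 96, 95, 95, 96] | 15..45: [93, 93, 95, 91, 89, 87, 82, 77, 73, 68, 62, 61, 57, 57, 64, 76, 88, 91, 94, 95, 95, 95, 95, 93, 93, 97, 96, 97, 97, 96, 95] | 75..: [102, 100, 99, 96, 92, 92, 91, 90, 90, 90, 91, 93, 96, 121, 157, 187, 203, 208, 208, 209, 209, 207, 207, 208, 201]
30 x-40: [193, 191, 190, 189, 186, 187, 187, 190, 189, 188, 180, 158, 129, 106, 99, 95, 96, 98, 98, 97] | 15..45: [66, 77, 86, 92, 96, 98, 95, 96, 95, 94, 96, 97, 96, 92, 80, 60, 53, 49, 52, 57, 61, 67, 71, 74, 80, 89, 92, 93, 96, 97, 96] | 75..: [96, 94, 93, 93, 92, 93, 91, 92, 93, 92, 92, 95, 104, 137, 176, 198, 206, 208, 209, 207, 205, 204, 203, 201, 196]
57 x-40: [188, 187, 188, 187, 185, 183, 181, 179, 178, 178, 173, 152, 123, 104, 97, 95, 95, 96, 97, 97] | 15..45: [87, 75, 84, 93, 97, 98, 98, 96, 96, 96, 98, 95, 96, 89, 76, 61, 53, 52, 57, 63, 69, 72, 75, 79, 84, 88, 88, 92, 93, 97, 97] | 75..: [152, 149, 141, 132, 128, 122, 115, 106, 97, 93, 93, 101, 117, 143, 163, 176, 181, 179, 179, 178, 176, 176, 177, 177, 174]
```

```bash
python3 -c "
from h import *
print(env.sign_off());print(env.get_obs()['time_s'])"
```

```text
the job is handed in; nothing more can be done
None
the job is handed in; nothing more can be done
```

I picked half_b as the other half (tongue on the left, notch on the right) and slid it along the table until the joint was closed. I then pressed the red handle down to its stop, backed the arm clear, and handed the job in at about 25.5 s. I did not touch the other two halves.

**Joint:** The half stopped firm against a 23 N push. The end faces were about 0.4 mm out of line during that push. After clamping, the pair measured about 116.6 mm front to back, against 116 mm for two closed halves. The seam looked the same at both ends, so any gap left is about the size of the measuring error, roughly 0.5 mm.

**Clamp:** After I let go, the handle stayed down (red centroid row 218, where fully shut predicts 219.8). The rubber foot sat within 1 px of its predicted shut position on the half. The tool force was about 0.

**What went wrong or disagreed:**
- My first approach was 1–2 mm off sideways, and friction held the half there. I eased off and re-centred it several times before it seated.
- My separate estimates of the half's angle at the end differed by about 1° (5.1° from the last silhouette fit, about 4° from the gripper and fixture).

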